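# Load the lens tubes into the magazine in reverse order

## Robot

A 6-joint arm with a two-finger parallel gripper is mounted at the origin on the work surface. World frame = base frame: x ahead of the robot, y to its left, z up, the work surface at z = 0. Lengths are in m, angles in rad, forces in N, time in s.
With the tool pointing down it reaches from about 0.375 to 0.9 m from the base axis. Payload 3.1 kg.
Tool frame: the origin (TCP) lies at the very end of the fingers, on their centre line; the grasp point (between the pads) lies 19 mm behind it; z points along the fingers, y is the direction in which the jaws open and shut (so a half turn about z gives the same grasp; the last joint's range is limited). The gripper opens to 87 mm and grips with 3 to 60 N. Pads are 19 mm wide; open, the fingers measure 117 mm over their backs; the gripper's body (75 mm by 190 mm) begins 51 mm behind the grasp point.
Start: joints at [-1.375, 0.527, 1.433, -0, 1.181, -0.178], TCP at [0.229, -0.582, 0.223] pointing down, gripper open.
Joint ranges: [-3.08, 3.08], [-0.75, 2.2], [0.22, 2.44], [-1.43, 4.57], [0, 2.65], [-2.85, 2.85]. Speed limits (rad/s): [2.79, 2.79, 3.14, 3.14, 3.14, 3.14].

## Interface

Orientations are given as a unit quaternion [x, y, z, w].
In Python, from rig import robot gives the robot as it stands.
- The arm moves only by the tool arm_command, never from a script. Its argument "targets" is a list of rows, each a list of 5 numbers: the shift along the tool's x, y, z in cm, then the turn about the tool's z in rad, then the finger opening in cm, from 0 to 8.7. In form: [[dx, dy, dz, spin, hand], ...]. A call has 1 to 5 rows; each row is the pose to reach, as a shift and turn from the pose commanded when the call began, along the tool's axes at that moment; what a row does not reach only later rows make up. A row lasts 1/8 s, in which the tool goes at most 62.5 mm and 10.7 degrees, less where a joint would pass 70% of its speed; a pose out of reach is approached as far as the arm can. A call with a gripper value outside its range is refused whole. The fingers move at their own pace and stop on an object; "newtons" is the grip in N (left out, the last holds). Time passes only in rows, so rows that repeat a pose let the fingers close. It gives the time, the measured TCP pose, the force and the opening at its end, in the units of the state.
- robot.get_obs(): the state, without advancing time (a new reading comes with each control period).
- robot.camera(name): name is "scene" or "top" or "wrist"; returns (picture, depth): 384x512x3 uint8, red, green, blue; 384x512 float32, m along the optical axis (not along the pixel's ray), 0 where there is no reading.
- robot.camera_model(name): a dict with "mtx" (3x3 intrinsics, pixels), "k1" (the pictures are not rectified: a ray, as slopes to the right and down, at radius r is drawn at 1 + k1 r^2 times it, then the intrinsics apply), "extrinsics" (4x4, takes a point from world to camera coordinates). Camera axes: x right, y up, looking along -z (the intrinsics and any distortion apply to the point x, -y, -z); pixel columns grow to the right and rows downward; lengths in m; the calibration is good to about 2 mm. A picture is of the moment at which its call begins: read the wrist's pose just before it. camera_model takes no time and is no camera call; for the wrist camera it gives the pose at the moment of the call.
- robot.hand_in(): hands the job in, once; it reports no verdict.
The state is a dict: "time": time; "q": joint angles; "joint_velocities": joint speeds; "joint_torque": joint torques, N m; "position": TCP position; "tool_rot": TCP orientation; "ft_force": force on the tool from outside, world axes, zero at the start; "moment": the same for the moment, N m; "grip_width": finger opening in m.
Only numpy, scipy, OpenCV 4.12 (cv2) and the standard library are available. Lean on these libraries where they do the work, as an engineer would, in place of code of your own. Each camera call takes 0.05 s, during which the arm holds its last target.

## Task

In the stage-lighting store, load the four coloured lens tubes from the cups on the wooden storage rail into the empty aluminium feed magazine in reverse order along the row: the tube now nearest the robot goes into the magazine pocket farthest from the robot, the next one into the next pocket, and so on, so that the farthest tube ends in the nearest pocket. Stand each tube upright and flat on the floor of its own pocket, tip none of them over on the way, and let go of them all.

Things in the scene. Friction and masses are not known exactly. Their poses are not given: they have to be found in the camera images.
- lens_red: red lens tube, loose, standing upright, 150 g (may vary by a third): black barrel 44 mm across for the lowest 32 mm, then a red knurled grip ring 50 mm across from 32 to 56 mm height, topped by a black bezel and a red domed lens up to 62 mm. Origin: centre of its underside; z up. It starts in the middle of the red cup.
- lens_blue: blue lens tube, loose, standing upright, 150 g (may vary by a third): black barrel 44 mm across for the lowest 32 mm, then a blue knurled grip ring 50 mm across from 32 to 56 mm height, topped by a black bezel and a blue domed lens up to 62 mm. Origin: centre of its underside; z up. It starts in the middle of the blue cup.
- lens_green: green lens tube, loose, standing upright, 150 g (may vary by a third): black barrel 44 mm across for the lowest 32 mm, then a green knurled grip ring 50 mm across from 32 to 56 mm height, topped by a black bezel and a green domed lens up to 62 mm. Origin: centre of its underside; z up. It starts in the middle of the green cup.
- lens_yellow: yellow lens tube, loose, standing upright, 150 g (may vary by a third): black barrel 44 mm across for the lowest 32 mm, then a yellow knurled grip ring 50 mm across from 32 to 56 mm height, topped by a black bezel and a yellow domed lens up to 62 mm. Origin: centre of its underside; z up. It starts in the middle of the yellow cup.
- rail: storage rail: fixed brown wooden board 284 x 86 x 8 mm, left or right of the robot's midline, carrying the four cups in a row, 66 mm apart, at x = -99, -33, 33, 99 mm in its frame; their order varies. Origin: centre of its underside; x along the row, away from the robot (turned at most 20 degrees), z up.
- magazine: feed magazine: fixed open aluminium tray 268 x 70 x 22 mm, on the other side of the midline from the rail; four empty pockets in a row, about 62 mm square inside, dark floors, centres at x = -99, -33, 33, 99 mm, y = 0 in its frame; walls 4 mm, pocket floor 4 mm above the table. Origin: centre of its underside; x along the row, away from the robot (turned at most 20 degrees), z up.
- cup_red: red square cup fixed on the rail, 62 x 62 mm outside, 16 mm tall, wall and floor 3 mm; holds the red lens tube at the start and stays where it is. Origin: centre of its underside, which lies on top of the rail (8 mm above the table); x and y along the rail's x and y.
- cup_blue: blue square cup fixed on the rail, 62 x 62 mm outside, 16 mm tall, wall and floor 3 mm; holds the blue lens tube at the start and stays where it is. Origin: centre of its underside, which lies on top of the rail (8 mm above the table); x and y along the rail's x and y.
- cup_green: green square cup fixed on the rail, 62 x 62 mm outside, 16 mm tall, wall and floor 3 mm; holds the green lens tube at the start and stays where it is. Origin: centre of its underside, which lies on top of the rail (8 mm above the table); x and y along the rail's x and y.
- cup_yellow: yellow square cup fixed on the rail, 62 x 62 mm outside, 16 mm tall, wall and floor 3 mm; holds the yellow lens tube at the start and stays where it is. Origin: centre of its underside, which lies on top of the rail (8 mm above the table); x and y along the rail's x and y.
Things that resemble listed ones, but are neither listed nor needed, are in the scene too. Leave any orange or white look-alike of the lens_blue alone.

How it is judged:
By the outcome, as a careful person would: the job done as asked, in the order asked, and still so for the second after the job is handed in, with the robot touching nothing.
It also fails if it takes over 99 s, if anything falls off the work surface, if the arm or the gripper's body presses on something with over 40 N, if the wrist force passes 120 N, or if a joint passes its speed limit or range.

## Working session

There is one attempt and no reset: what is moved stays moved. The work goes in short steps, Python scripts to look and compute and a tool call to move; the robot and the scene stay as the last step left them, time stands still between calls to the robot, and variables do not carry over. Pictures are saved under pics/ and viewed, and the job is handed in when it is done.

Besides the shell and the picture viewer there is one more tool, called after "Call:" as name([rows], argument=value, ...), one row to a line, values as JSON. arm_command: Moves the arm, as the interface text tells. Its arguments: {"type":"object","properties":{"targets":{"type":"array","items":{"type":"array","items":{"type":"number"}}},"newtons":{"type":"number"}},"required":["targets"]}

```bash
ls; mkdir -p pics; python3 - <<'E'
from rig import robot
import cv2
o=robot.get_obs();print(o)
for n in ["top","scene"]:
    p,d=robot.camera(n);cv2.imwrite(f"pics/{n}0.png",p[:,:,::-1]);
    import numpy as np; np.save(f"pics/{n}0.npy",d)
    m=robot.camera_model(n);print(n,m)
E
```

```text
pics
{'time': 0.0, 'q': array([-1.37449617e+00,  5.28469315e-01,  1.43390399e+00,  8.09538832e-06,
        1.18135886e+00, -1.78517453e-01]), 'joint_velocities': array([ 1.93932310e-04,  6.44767301e-04, -1.12575040e-05, -7.40056730e-04,
       -6.07430347e-05, -8.68685225e-05]), 'joint_torque': array([-5.71401324e-04, -4.40052688e+01, -1.76593190e+01,  6.30636932e-02,
        5.82126144e-02, -1.54989357e-04]), 'position': array([ 0.22869034, -0.58088054,  0.22156914]), 'tool_rot': array([ 9.82490033e-01,  1.86312078e-01, -5.76864678e-06, -1.06974880e-03]), 'ft_force': array([0.11384991, 0.1630467 , 0.81188921]), 'moment': array([ 0.02146972,  0.01020415, -0.00977855]), 'grip_width': 0.08739634740544448}
top {'mtx': array([[399.51384591,   0.        , 256.36598807],
       [  0.        , 399.51384591, 191.73542112],
       [  0.        ,   0.        ,   1.        ]]), 'k1': -0.07642257270239299, 'extrinsics': array([[ 2.91559989e-02, -9.99574654e-01,  6.62773018e-04,
        -6.04140196e-02],
       [ 9.91288664e-01,  2.89994957e-02,  1.28474954e-01,
        -5.49003506e-01],
       [-1.28439528e-01, -3.08881624e-03,  9.91712532e-01,
        -9.26601558e-01],
       [ 0.00000000e+00,  0.00000000e+00,  0.00000000e+00,
         1.00000000e+00]])}
scene {'mtx': array([[434.91051489,   0.        , 257.04866065],
       [  0.        , 434.91051489, 181.99110831],
       [  0.        ,   0.        ,   1.        ]]), 'k1': -0.07364119307977585, 'extrinsics': array([[ 0.84941156,  0.52748971, -0.01595625, -0.46562643],
       [-0.33512304,  0.56250874,  0.75582833,  0.1655161 ],
       [ 0.40766719, -0.63666202,  0.65457539, -1.29328529],
       [ 0.        ,  0.        ,  0.        ,  1.        ]])}
```

View pics/top0.png

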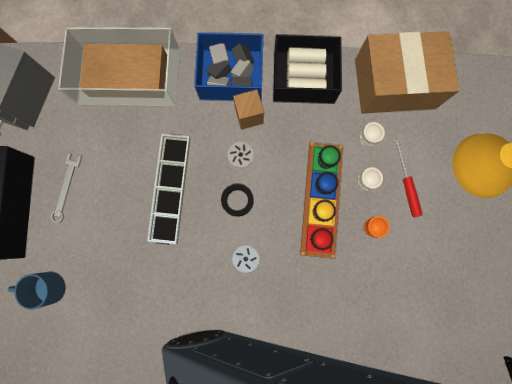

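View pics/scene0.png

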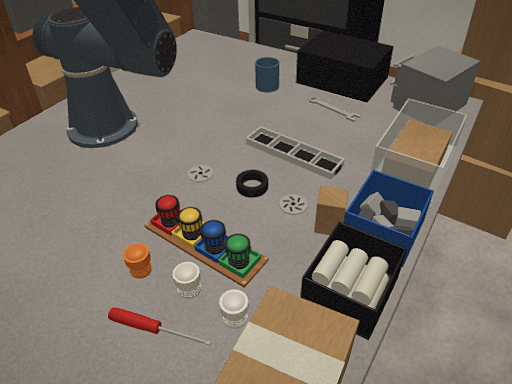

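```bash
cat > h.py <<'E'
import numpy as np, cv2
from rig import robot
from scipy.spatial.transform import Rotation as R
def cloud(d,m):
    K=m["mtx"];D=np.array([m["k1"],0,0,0,0.])
    h,w=d.shape
    uv=np.stack(np.meshgrid(np.arange(w),np.arange(h)),-1).reshape(-1,1,2).astype(np.float64)
    s=cv2.undistortPoints(uv,K,D).reshape(h,w,2)
    P=np.dstack([s[...,0]*d,-s[...,1]*d,-d]).reshape(-1,3)
    E=m["extrinsics"]
    return ((P-E[:3,3])@E[:3,:3]).reshape(h,w,3)
E
python3 - <<'E'
from h import *
for n in ["top","scene"]:
    p=cv2.imread(f"pics/{n}0.png");d=np.load(f"pics/{n}0.npy");m=robot.camera_model(n)
    X=cloud(d,m);hsv=cv2.cvtColor(p,cv2.COLOR_BGR2HSV).astype(int)
    H,S,V=hsv[...,0],hsv[...,1],hsv[...,2]
    z=X[...,2]; ok=(d>0)&(X[...,0]>.3)&(X[...,0]<.75)&(X[...,1]<0)&(X[...,1]>-.35)
    print(n,"table z",np.median(z[(d>0)&(abs(z)<.01)]))
    # tall cylindrical clusters
    tall=(ok&(z>.045)&(z<.09)).astype(np.uint8)
    c,l,st,ce=cv2.connectedComponentsWithStats(tall)
    for i in range(1,c):
        if st[i,4]<40: continue
        q=X[l==i]; (cx,cy),r=cv2.minEnclosingCircle((q[:,:2]*1000).astype(np.float32))
        t=q[q[:,2]>np.percentile(q[:,2],70)]
        print(ce[i].round(),st[i,4],"circ",round(cx,1),round(cy,1),round(r,1),"mean top",(t.mean(0)*1000).round(1),"max",(q.max(0)*1000).round(1),p[l==i].mean(0).round())
    # magazine: points .015<z<.03, y>0.05
    if n=="top":
        for name,mk in [("mag",(z>.014)&(z<.032)&(X[...,0]>.3)&(X[...,0]<.75)&(X[...,1]>.05)&(X[...,1]<.35)),("rail+cups",ok&(z>.003)&(z<.035)&(S>90))]:
            c,l,st,ce=cv2.connectedComponentsWithStats((mk&(d>0)).astype(np.uint8))
            for i in range(1,c):
                if st[i,4]<80: continue
                q=X[l==i]; print(name,ce[i].round(),st[i,4],cv2.minAreaRect((q[:,:2]*1000).astype(np.float32)),np.median(q[:,2]))
    cr=p[120:270,130:410] if n=="top" else p[120:300,120:360]
    cv2.imwrite(f"pics/{n}crop.png",cv2.resize(cr,None,fx=2.8,fy=2.8,interpolation=cv2.INTER_CUBIC))
E
```

```text
top table z 0.0009961729823545664
[251. 118.] 160 circ 723.5 -27.7 28.8 mean top [724.  -23.6  87.5] max [ 7.323e+02 -2.000e-01  9.000e+01] [ 48.  76. 103.]
[373. 133.] 375 circ 702.0 -323.8 26.8 mean top [ 701.7 -324.5   62.8] max [ 728.2 -298.6   66.6] [182. 203. 214.]
[329. 156.] 398 circ 638.6 -215.3 26.3 mean top [ 639.1 -215.6   73.7] max [ 663.7 -189.5   78.4] [ 56. 102.  49.]
[371. 178.] 387 circ 591.1 -317.7 26.6 mean top [ 590.  -318.6   63.1] max [ 616.4 -291.3   66.7] [185. 206. 217.]
[327. 182.] 400 circ 573.9 -209.9 26.3 mean top [ 574.1 -208.9   73.8] max [ 598.3 -183.6   78. ] [104.  63.  38.]
[324. 210.] 404 circ 508.5 -204.2 26.0 mean top [ 508.6 -203.9   74.1] max [ 534.2 -178.3   77.1] [ 48. 131. 164.]
[377. 226.] 362 circ 474.4 -332.0 25.9 mean top [ 474.7 -332.4   62.8] max [ 499.  -306.9   66.8] [ 39. 109. 221.]
[322. 239.] 405 circ 441.6 -199.0 25.9 mean top [ 442.7 -199.2   73.9] max [ 466.7 -173.7   77.8] [ 37.  40. 142.]
mag [168. 188.] 779 ((556.7337646484375, 172.7274169921875), (72.01321411132812, 275.1923522949219), 86.14075469970703) 0.0214703670177337
[... 320 characters left out ...]
7432178941944
[323. 204.] 293 circ 733.0 -27.3 30.6 mean top [735.9 -25.5  89.5] max [ 7.5e+02 -1.0e-01  9.0e+01] [ 68.  99. 126.]
[191. 219.] 1493 circ 506.7 -207.3 92.3 mean top [ 512.6 -205.6   71.8] max [ 599.  -173.6   74.7] [61. 70. 93.]
[238. 246.] 572 circ 639.8 -215.0 27.5 mean top [ 638.1 -216.1   71.8] max [ 664.8 -188.8   74.8] [59. 95. 53.]
[137. 252.] 385 circ 473.8 -332.9 26.3 mean top [ 474.2 -334.2   60.6] max [ 500.1 -308.    63.8] [ 50. 110. 194.]
[186. 274.] 546 circ 589.2 -319.5 27.0 mean top [ 589.8 -319.1   60.6] max [ 615.3 -293.    63. ] [167. 182. 191.]
[234. 303.] 636 circ 701.8 -324.7 26.6 mean top [ 702.8 -324.7   60.5] max [ 727.7 -300.    63.9] [170. 185. 194.]
```

View pics/topcrop.png

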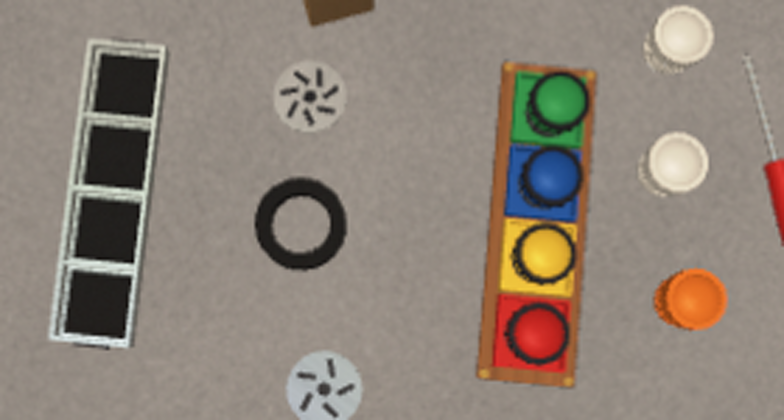

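```bash
python3 - <<'E'
from h import *
from scipy.optimize import minimize
for n in ["top","scene"]:
    p=cv2.imread(f"pics/{n}0.png");d=np.load(f"pics/{n}0.npy");m=robot.camera_model(n)
    X=cloud(d,m);E=m["extrinsics"];print(n,"cam",-E[:3,:3].T@E[:3,3])
    g=cv2.GaussianBlur(cv2.cvtColor(p,cv2.COLOR_BGR2GRAY),(3,3),0).astype(np.float32)
    # edge-free fit: rim wall top-centre lines bright, at z=.022
    def proj(P):
        C=P@E[:3,:3].T+E[:3,3]; s=C[:,:2]/-C[:,2:]; s[:,1]*=-1
        r=(s**2).sum(1,keepdims=True); s=s*(1+m["k1"]*r); return s@m["mtx"][:2,:2].T+m["mtx"][:2,2]
    L=[]
    for yy in(-.033,.033): L+= [(x,yy) for x in np.linspace(-.132,.132,133)]
    for xx in(-.132,-.066,0,.066,.132): L+=[(xx,y) for y in np.linspace(-.033,.033,34)]
    L=np.array(L)
    def f(v):
        a=v[2];c=np.array([[np.cos(a),-np.sin(a)],[np.sin(a),np.cos(a)]])
        P=np.c_[L@c.T+v[:2]/1000,np.full(len(L),.022)]
        u=proj(P).astype(np.float32)
        return -cv2.remap(g,u[:,0].copy(),u[:,1].copy(),cv2.INTER_LINEAR).mean()
    best=min((minimize(f,[556+dx,172+dy,a],method="Nelder-Mead",options=dict(initial_simplex=[[556+dx,172+dy,a],[562+dx,172+dy,a],[556+dx,178+dy,a],[556+dx,172+dy,a+.05]])) for dx in(-8,0,8) for dy in(-8,0,8) for a in(-.03,-.07,-.11)),key=lambda r:r.fun)
    print(best.x,best.fun, f([556,172,-.2]))
    mk=(abs(X[...,1]-.172)<.06)&(abs(X[...,0]-.556)<.16)&(X[...,2]>.016)&(X[...,2]<.03)&(d>0)
    q=(X[mk][:,:2]*1000).astype(np.float32);print(len(q),cv2.minAreaRect(q),np.median(X[mk][:,2]))
E
```

```text
top cam [ 0.42697012 -0.0473296   0.98949562]Traceback (most recent call last):
  File "<stdin>", line 21, in <module>
  File "<stdin>", line 17, in f
TypeError: unsupported operand type(s) for /: 'list' and 'int'
```

```bash
cat > mag.py <<'E'
from h import *
from scipy.optimize import minimize
def magfit(p,m):
    E=m["extrinsics"]
    g=cv2.GaussianBlur(cv2.cvtColor(p,cv2.COLOR_BGR2GRAY),(3,3),0).astype(np.float32)
    def proj(P):
        C=P@E[:3,:3].T+E[:3,3]; s=C[:,:2]/-C[:,2:]; s[:,1]*=-1
        r=(s**2).sum(1,keepdims=True); s=s*(1+m["k1"]*r); return s@m["mtx"][:2,:2].T+m["mtx"][:2,2]
    L=[]
    for yy in(-.033,.033): L+= [(x,yy) for x in np.linspace(-.132,.132,133)]
    for xx in(-.132,-.066,0,.066,.132): L+=[(xx,y) for y in np.linspace(-.033,.033,34)]
    L=np.array(L)
    def f(v):
        v=np.array(v);a=v[2];c=np.array([[np.cos(a),-np.sin(a)],[np.sin(a),np.cos(a)]])
        P=np.c_[L@c.T+v[:2]/1000,np.full(len(L),.022)]
        u=proj(P).astype(np.float32)
        return -cv2.remap(g,u[:,0].copy(),u[:,1].copy(),cv2.INTER_LINEAR).mean()
    return min((minimize(f,[556+dx,172+dy,a],method="Nelder-Mead",options=dict(initial_simplex=[[556+dx,172+dy,a],[562+dx,172+dy,a],[556+dx,178+dy,a],[556+dx,172+dy,a+.05]])) for dx in(-8,0,8) for dy in(-8,0,8) for a in(-.03,-.07,-.11)),key=lambda r:r.fun)
E
python3 - <<'E'
from mag import *
for n in ["top","scene"]:
    p=cv2.imread(f"pics/{n}0.png");d=np.load(f"pics/{n}0.npy");m=robot.camera_model(n)
    X=cloud(d,m)
    b=magfit(p,m);print(n,b.x,b.fun)
    mk=(abs(X[...,1]-.172)<.06)&(abs(X[...,0]-.556)<.16)&(X[...,2]>.016)&(X[...,2]<.03)&(d>0)
    q=(X[mk][:,:2]*1000).astype(np.float32);print(len(q),cv2.minAreaRect(q))
E
```

```text
top [ 5.55935234e+02  1.72756419e+02 -6.91386589e-02] -175.28550720214844
725 ((556.7337646484375, 172.7274169921875), (72.01321411132812, 275.1923522949219), 86.14075469970703)
scene [ 5.57406196e+02  1.70961642e+02 -6.96635554e-02] -147.05897521972656
522 ((556.5985717773438, 170.97732543945312), (76.15359497070312, 270.6469421386719), 86.20154571533203)
```

Candidates: red (322,239), yellow (324,211), blue (327,183), green (330,157), all in same-coloured cups on the rail. The look-alikes are orange (377,227) and white (374,133) and (371,178), off the rail, so I leave them alone. The crop confirms the choice: the order from nearest is red, yellow, blue, green. The magazine is at left (169,190).

```bash
cat > go.py <<'E'
from h import *
import sys
YAW=-.072
Rl=np.array([541.,-207.]);MG=np.array([556.7,172.0])
ax=lambda a:np.array([np.cos(a),np.sin(a)])
# lenses measured (top+scene)
LN=dict(r=(441.8,-199.2),y=(508.5,-204.2),b=(573.9,-209.7),g=(638.9,-215.3))
for i,k in enumerate("gbyr"): pass
for k,x in dict(g=-99,b=-33,y=33,r=99).items(): LN["m"+k]=tuple(MG+x*ax(-.069))
def go(name,z,obs=None,off=(0,0)):
    o=obs or robot.get_obs(); r=R.from_quat(o["tool_rot"]); M=r.as_matrix()
    T=np.array([*(np.array(LN[name])+off),z])/1000
    s=M.T@(T-o["position"])*100
    yaw=np.arctan2(M[1,0],M[0,0]); sp=(yaw-YAW+np.pi/2)%np.pi-np.pi/2
    print(name,"t",o["time"],"tgt",T,"pos",o["position"].round(4),"shift cm",s.round(2),"spin",round(sp,3),"w",round(o["grip_width"],4),"F",o["ft_force"].round(1),"q6",o["q"][5].round(2))
if __name__=="__main__": go(sys.argv[1],float(sys.argv[2]))
E
python3 go.py r 130; python3 -c "
from go import *
print(LN)"
```

```text
r t 0.1 tgt [ 0.4418 -0.1992  0.13  ] pos [ 0.2287 -0.5809  0.2217] shift cm [ 33.8  -27.7    9.23] spin 0.447 w 0.0871 F [-0.2  0.2  0.4] q6 -0.18
{'r': (441.8, -199.2), 'y': (508.5, -204.2), 'b': (573.9, -209.7), 'g': (638.9, -215.3), 'mg': (np.float64(457.9355760129634), np.float64(178.8255808916796)), 'mb': (np.float64(523.7785253376545), np.float64(174.27519363055987)), 'my': (np.float64(589.6214746623456), np.float64(169.72480636944013)), 'mr': (np.float64(655.4644239870366), np.float64(165.1744191083204))}
```

Call:
arm_command([
  [6.8,-5.5,0,0.15,8.0],
  [13.5,-11,1,0.3,8.0],
  [20,-16.5,2,0.447,7.5],
  [27,-22,3,0.447,7.5],
  [33.8,-27.7,5,0.447,7.5],
], newtons=20)

```text
time: 0.72
position: [0.3813, -0.3088, 0.1932]
tool_rot: [0.999, -0.036, 0.0, 0.0]
ft_force: [1.2, -1.2, 0.2]
grip_width: 0.0752
```

Call:
arm_command([
  [0,0,0,0,7.5],
  [0,0,0,0,7.5],
  [0,0,0,0,7.5],
  [0,0,0,0,7.5],
])

```text
time: 1.23
position: [0.3801, -0.3119, 0.1935]
tool_rot: [0.999, -0.037, 0.0, 0.0]
ft_force: [0.8, 0.3, -1.2]
grip_width: 0.0749
```

```bash
python3 go.py r 36; python3 - <<'E'
from h import *
m=robot.camera_model("wrist");p,d=robot.camera("wrist");cv2.imwrite("pics/w1.png",p[:,:,::-1])
X=cloud(d,m);hsv=cv2.cvtColor(p[:,:,::-1].copy(),cv2.COLOR_BGR2HSV)
E
```

```text
r t 1.225 tgt [ 0.4418 -0.1992  0.036 ] pos [ 0.3801 -0.3119  0.1935] shift cm [  5.31 -11.71  15.74] spin -0.002 w 0.0749 F [ 0.8  0.3 -1.2] q6 0.73
```

View pics/w1.png

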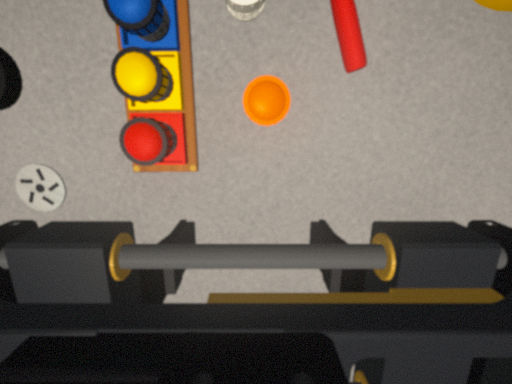

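The wrist view shows red (148,140), yellow (140,75) and blue (140,10) on the rail, with the orange look-alike at (267,100) off it, as mapped.

Call:
arm_command([
  [2.5,-5.5,3,0,7.5],
  [5.3,-11.7,6,0,7.5],
  [5.3,-11.7,6,0,7.5],
  [5.3,-11.7,6,0,7.5],
])

```text
time: 1.78
position: [0.442, -0.1975, 0.1331]
tool_rot: [0.999, -0.035, -0.0, 0.0]
ft_force: [0.0, -0.2, 0.5]
grip_width: 0.0749
```

```bash
python3 go.py r 36; python3 - <<'E'
from h import *
m=robot.camera_model("wrist");p,d=robot.camera("wrist");cv2.imwrite("pics/w2.png",p[:,:,::-1])
X=cloud(d,m);z=X[...,2]
tall=((d>0)&(z>.045)&(z<.082)&(X[...,0]>.3)).astype(np.uint8)
c,l,st,ce=cv2.connectedComponentsWithStats(tall)
for i in range(1,c):
    if st[i,4]<300: continue
    q=X[l==i]; (cx,cy),r=cv2.minEnclosingCircle((q[:,:2]*1000).astype(np.float32)); print(ce[i].round(),st[i,4],round(cx,1),round(cy,1),round(r,1),q[:,2].max(),p[l==i].mean(0).round())
E
```

```text
r t 1.775 tgt [ 0.4418 -0.1992  0.036 ] pos [ 0.442  -0.1975  0.1331] shift cm [-0.    0.17  9.71] spin 0.001 w 0.0749 F [ 0.  -0.2  0.5] q6 0.99
[390.  22.] 2934 588.4 -318.7 25.7 0.06333449269592838 [230. 222. 201.]
[257.  43.] 3968 572.6 -210.1 25.9 0.07476112711743353 [ 46.  80. 134.]
[256. 129.] 2994 507.9 -204.1 25.9 0.07435522330998481 [202. 168.  23.]
[400. 157.] 2756 473.3 -333.6 26.3 0.06338681081366336 [242. 123.   7.]
[255. 204.] 2575 441.8 -199.4 26.0 0.07461988351754298 [180.  57.  43.]
```

View pics/w2.png

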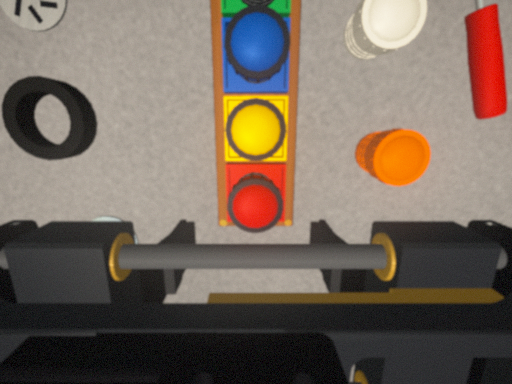

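The wrist view agrees with the map to 1.5 mm: red at (255,204) centred between the fingers. Now to descend and grip.

Call:
arm_command([
  [0,0.15,4,0,7.5],
  [0,0.15,7.5,0,7.5],
  [0,0.15,9.7,0,7.5],
  [0,0.15,9.7,0,7.5],
  [0,0.15,9.7,0,4.5],
], newtons=20)

```text
time: 2.45
position: [0.4423, -0.2007, 0.0373]
tool_rot: [0.999, -0.037, 0.001, 0.001]
ft_force: [-0.6, -0.6, 0.1]
grip_width: 0.0705
```

Call:
arm_command([
  [0,0,0,0,4.5],
  [0,0,0,0,4.5],
  [0,0,0,0,4.5],
  [0,0,0,0,4.5],
])

```text
time: 2.95
position: [0.4422, -0.1995, 0.0371]
tool_rot: [0.999, -0.036, 0.001, 0.001]
ft_force: [-1.1, -1.5, 6.6]
grip_width: 0.0495
```

```bash
python3 go.py r 36; python3 go.py r 160;python3 go.py mr 160
```

```text
r t 2.95 tgt [ 0.4418 -0.1992  0.036 ] pos [ 0.4422 -0.1995  0.0371] shift cm [-0.04 -0.03  0.11] spin 0.0 w 0.0495 F [-1.1 -1.5  6.6] q6 0.99
r t 2.95 tgt [ 0.4418 -0.1992  0.16  ] pos [ 0.4422 -0.1995  0.0371] shift cm [-2.000e-02 -1.000e-02 -1.229e+01] spin 0.0 w 0.0495 F [-1.1 -1.5  6.6] q6 0.99
mr t 2.95 tgt [0.65546442 0.16517442 0.16      ] pos [ 0.4422 -0.1995  0.0371] shift cm [ 18.68 -37.89 -12.31] spin 0.0 w 0.0495 F [-1.1 -1.5  6.6] q6 0.99
```

Call:
arm_command([
  [0,0,-2,0,4.5],
  [0,0,-5,0,4.5],
  [0,0,-9,0,4.5],
  [0,0,-12,0,4.5],
  [0,0,-12,0,4.5],
])

```text
time: 3.58
position: [0.4429, -0.1997, 0.158]
tool_rot: [0.999, -0.036, 0.002, 0.001]
ft_force: [0.3, -0.0, -2.0]
grip_width: 0.0495
```

```bash
python3 go.py mr 150
```

```text
mr t 3.575 tgt [0.65546442 0.16517442 0.15      ] pos [ 0.4429 -0.1997  0.158 ] shift cm [ 18.58 -37.92   0.78] spin 0.0 w 0.0495 F [ 0.3 -0.  -2. ] q6 0.99
```

Call:
arm_command([
  [1.2,-2.5,0,0,4.5],
  [3.2,-6.5,0,0,4.5],
  [5.2,-10.7,0,0,4.5],
  [7.3,-15,0,0,4.5],
  [9.3,-19,0,0,4.5],
])

```text
time: 4.2
position: [0.5475, -0.0144, 0.1542]
tool_rot: [0.999, -0.036, -0.002, -0.0]
ft_force: [0.0, -0.7, -1.5]
grip_width: 0.0495
```

Call:
arm_command([
  [2,-4,0,0,4.5],
  [4.2,-8.5,0,0,4.5],
  [6.5,-13,0,0,4.5],
  [8.3,-17,0,0,4.5],
  [9.3,-18.9,0.4,0,4.5],
])

```text
time: 4.82
position: [0.6543, 0.1681, 0.1496]
tool_rot: [0.999, -0.035, -0.001, -0.0]
ft_force: [-0.4, -1.0, -1.1]
grip_width: 0.0493
```

Call:
arm_command([
  [0,0,0,0,4.5],
  [0,0,0,0,4.5],
])

```text
time: 5.08
position: [0.653, 0.1648, 0.1505]
tool_rot: [0.999, -0.036, -0.002, 0.0]
ft_force: [-0.0, -0.4, -1.5]
grip_width: 0.0495
```

```bash
python3 go.py mr 50; python3 - <<'E'
from h import *
p,d=robot.camera("wrist");cv2.imwrite("pics/w3.png",p[:,:,::-1])
E
```

```text
mr t 5.075 tgt [0.65546442 0.16517442 0.05      ] pos [0.653  0.1648 0.1505] shift cm [ 0.28 -0.07 10.05] spin -0.0 w 0.0495 F [-0.  -0.4 -1.5] q6 1.73
```

View pics/w3.png

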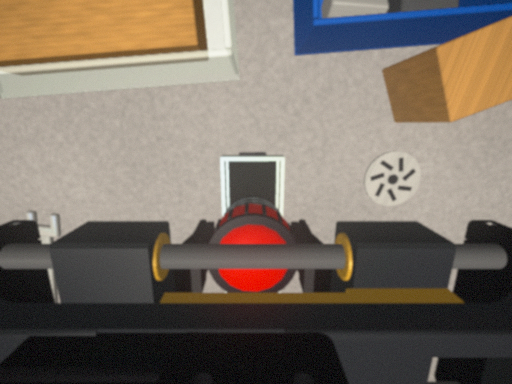

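The red tube is held upright at (254,250), lined up with the end pocket at (253,180).

Call:
arm_command([
  [0.25,0,3.5,0,4.5],
  [0.25,0,7.5,0,4.5],
  [0.25,0,9.8,0,4.5],
  [0.25,0,10.8,0,4.5],
  [0.25,0,10.8,0,4.5],
])

```text
time: 5.75
position: [0.6568, 0.1646, 0.0441]
tool_rot: [0.999, -0.037, -0.0, 0.0]
ft_force: [0.4, 0.7, -0.6]
grip_width: 0.0493
```

```bash
python3 go.py mr 30.5
```

```text
mr t 5.75 tgt [0.65546442 0.16517442 0.0305    ] pos [0.6568 0.1646 0.0441] shift cm [-0.13 -0.05  1.36] spin -0.001 w 0.0493 F [ 0.4  0.7 -0.6] q6 1.72
```

Call:
arm_command([
  [-0.1,0,0.6,0,4.5],
  [-0.1,0,1.0,0,4.5],
  [-0.1,0,1.3,0,4.5],
  [-0.1,0,1.35,0,4.5],
])

```text
time: 6.25
position: [0.656, 0.1655, 0.0308]
tool_rot: [0.999, -0.036, -0.0, 0.0]
ft_force: [0.1, 0.0, -1.1]
grip_width: 0.0492
```

```bash
python3 go.py mr 30.1
```

```text
mr t 6.25 tgt [0.65546442 0.16517442 0.0301    ] pos [0.656  0.1655 0.0308] shift cm [-0.05  0.04  0.07] spin -0.0 w 0.0492 F [ 0.1  0.  -1.1] q6 1.73
```

Call:
arm_command([
  [0,0,0.07,0,4.5],
  [0,0,0.12,0,4.5],
  [0,0,0.12,0,4.5],
])

```text
time: 6.62
position: [0.6562, 0.1655, 0.0302]
tool_rot: [0.999, -0.036, 0.0, -0.0]
ft_force: [-2.0, -0.3, 2.5]
grip_width: 0.0495
```

Contact with the floor (the force changed from -1.1 to +2.5 N). Releasing.

Call:
arm_command([
  [0,0,0,0,5.5],
  [0,0,0,0,6.5],
  [0,0,0,0,7.2],
  [0,0,0,0,7.2],
])

```text
time: 7.12
position: [0.6561, 0.1654, 0.0295]
tool_rot: [0.999, -0.036, -0.0, 0.0]
ft_force: [-0.4, 0.4, 0.5]
grip_width: 0.0704
```

Call:
arm_command([
  [0,0,-3,0,7.5],
  [0,0,-7,0,7.5],
  [0,0,-12,0,7.5],
  [0,0,-12,0,7.5],
])

```text
time: 7.62
position: [0.6597, 0.1658, 0.1549]
tool_rot: [0.999, -0.036, 0.005, -0.001]
ft_force: [0.4, 0.6, 0.5]
grip_width: 0.0751
```

```bash
python3 go.py y 140; python3 - <<'E'
from h import *
p,d=robot.camera("top");cv2.imwrite("pics/t4.png",cv2.resize(p[110:260,120:360,::-1],None,fx=3,fy=3))
E
```

```text
y t 7.625 tgt [ 0.5085 -0.2042  0.14  ] pos [0.6597 0.1658 0.1549] shift cm [-12.43  38.     1.29] spin -0.0 w 0.0751 F [0.4 0.6 0.5] q6 1.73
```

View pics/t4.png

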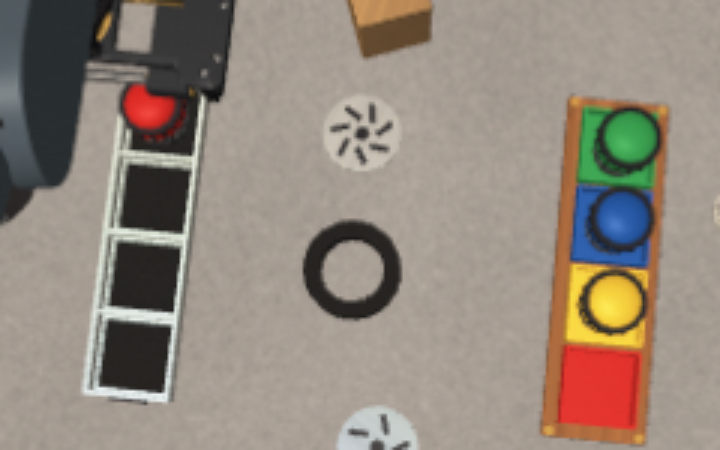

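Red stands in the farthest pocket at crop (152,105), and its cup is empty. Next is yellow.

Call:
arm_command([
  [-1.6,5,0,0,7.5],
  [-3.4,10.5,0,0,7.5],
  [-5.3,16,0,0,7.5],
  [-7,21.5,0,0,7.5],
  [-8.8,27,0,0,7.5],
])

```text
time: 8.3
position: [0.5468, -0.0987, 0.148]
tool_rot: [0.999, -0.036, -0.002, -0.001]
ft_force: [0.0, -0.5, -0.1]
grip_width: 0.0748
```

Call:
arm_command([
  [-1.8,5.5,0,0,7.5],
  [-3.3,10,1,0,7.5],
  [-3.6,11,1.3,0,7.5],
  [-3.6,11,1.3,0,7.5],
  [-3.6,11,1.3,0,7.5],
])

```text
time: 8.93
position: [0.5052, -0.2032, 0.1363]
tool_rot: [0.999, -0.035, -0.0, -0.0]
ft_force: [-0.7, 0.6, -0.4]
grip_width: 0.0749
```

```bash
python3 go.py y 36
```

```text
y t 8.925 tgt [ 0.5085 -0.2042  0.036 ] pos [ 0.5052 -0.2032  0.1363] shift cm [ 0.35  0.09 10.03] spin 0.001 w 0.0749 F [-0.7  0.6 -0.4] q6 1.05
```

Call:
arm_command([
  [0.3,0.1,3,0,7.5],
  [0.3,0.1,7,0,7.5],
  [0.3,0.1,9.9,0,7.5],
  [0.3,0.1,9.9,0,7.5],
  [0.3,0.1,9.9,0,7.5],
])

```text
time: 9.55
position: [0.5089, -0.2053, 0.0385]
tool_rot: [0.999, -0.035, 0.001, 0.0]
ft_force: [-0.1, -0.2, 0.8]
grip_width: 0.0748
```

```bash
python3 go.py y 36
```

```text
y t 9.55 tgt [ 0.5085 -0.2042  0.036 ] pos [ 0.5089 -0.2053  0.0385] shift cm [-0.05 -0.11  0.25] spin 0.001 w 0.0748 F [-0.1 -0.2  0.8] q6 1.05
```

Call:
arm_command([
  [0,0,0,0,4.5],
  [0,0,0,0,4.5],
  [0,0,0,0,4.5],
  [0,0,0,0,4.5],
  [0,0,0,0,4.5],
], newtons=20)

```text
time: 10.18
position: [0.508, -0.2059, 0.0381]
tool_rot: [0.999, -0.036, 0.0, 0.0]
ft_force: [-0.9, 1.9, 6.5]
grip_width: 0.0494
```

Call:
arm_command([
  [0,0,-2,0,4.5],
  [0,0,-5,0,4.5],
  [0,0,-9,0,4.5],
  [0,0,-12,0,4.5],
  [0,0,-12,0,4.5],
])

```text
time: 10.8
position: [0.5092, -0.2069, 0.1594]
tool_rot: [0.999, -0.036, 0.002, 0.001]
ft_force: [0.4, -0.8, -0.6]
grip_width: 0.0494
```

```bash
python3 go.py my 150
```

```text
my t 10.8 tgt [0.58962147 0.16972481 0.15      ] pos [ 0.5092 -0.2069  0.1594] shift cm [  5.3  -38.14   0.86] spin -0.0 w 0.0494 F [ 0.4 -0.8 -0.6] q6 1.05
```

Call:
arm_command([
  [0.3,-2.5,0,0,4.5],
  [0.9,-6.5,0,0,4.5],
  [1.5,-10.7,0,0,4.5],
  [2.1,-15,0,0,4.5],
  [2.65,-19,0,0,4.5],
])

```text
time: 11.42
position: [0.5469, -0.0167, 0.1555]
tool_rot: [0.999, -0.036, -0.002, -0.0]
ft_force: [0.8, -0.1, -0.2]
grip_width: 0.0494
```

Call:
arm_command([
  [0.6,-4,0,0,4.5],
  [1.2,-8.5,0,0,4.5],
  [1.9,-13,0,0,4.5],
  [2.4,-17,0,0,4.5],
  [2.65,-19.1,0.4,0,4.5],
])

```text
time: 12.05
position: [0.5875, 0.172, 0.1516]
tool_rot: [0.999, -0.035, -0.001, 0.0]
ft_force: [-0.1, -0.3, -0.4]
grip_width: 0.0494
```

Call:
arm_command([
  [0,0,0,0,4.5],
  [0,0,0,0,4.5],
])

```text
time: 12.3
position: [0.5876, 0.169, 0.1527]
tool_rot: [0.999, -0.036, -0.001, 0.001]
ft_force: [-0.2, 1.2, -0.5]
grip_width: 0.0491
```

```bash
python3 go.py my 45; python3 - <<'E'
from h import *
p,d=robot.camera("wrist");cv2.imwrite("pics/w5.png",p[:,:,::-1])
E
```

```text
my t 12.3 tgt [0.58962147 0.16972481 0.045     ] pos [0.5876 0.169  0.1527] shift cm [ 0.22 -0.1  10.77] spin -0.001 w 0.0491 F [-0.2  1.2 -0.5] q6 1.74
```

View pics/w5.png

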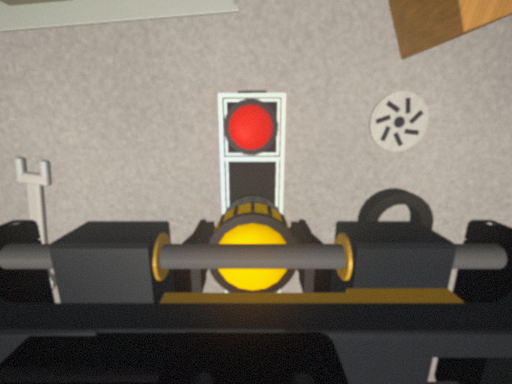

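Red stands centred in the far pocket at (251,126). Yellow is held at (253,250), in line with the next pocket.

Call:
arm_command([
  [0.1,-0.05,3.5,0,4.5],
  [0.1,-0.05,7.5,0,4.5],
  [0.1,-0.05,10,0,4.5],
  [0.1,-0.05,11.2,0,4.5],
  [0.1,-0.05,11.4,0,4.5],
])

```text
time: 12.98
position: [0.5893, 0.1699, 0.0393]
tool_rot: [0.999, -0.037, -0.0, 0.0]
ft_force: [0.2, -0.3, -0.2]
grip_width: 0.0494
```

```bash
python3 go.py my 31.1
```

```text
my t 12.975 tgt [0.58962147 0.16972481 0.0311    ] pos [0.5893 0.1699 0.0393] shift cm [0.04 0.01 0.82] spin -0.001 w 0.0494 F [ 0.2 -0.3 -0.2] q6 1.74
```

Call:
arm_command([
  [0,0,0.4,0,4.5],
  [0,0,0.7,0,4.5],
  [0,0,0.8,0,4.5],
  [0,0,0.85,0,4.5],
])

```text
time: 13.48
position: [0.5894, 0.1709, 0.0314]
tool_rot: [0.999, -0.036, 0.0, -0.0]
ft_force: [0.4, 0.3, -1.1]
grip_width: 0.0493
```

Call:
arm_command([
  [0,0,0.07,0,4.5],
  [0,0,0.1,0,4.5],
  [0,0,0.1,0,4.5],
])

```text
time: 13.85
position: [0.5894, 0.1709, 0.0312]
tool_rot: [0.999, -0.036, 0.0, -0.0]
ft_force: [-2.5, 0.7, 5.1]
grip_width: 0.0497
```

In contact; releasing, backing off, and on to blue.

Call:
arm_command([
  [0,0,0,0,5.5],
  [0,0,0,0,6.5],
  [0,0,0,0,7.2],
  [0,0,0,0,7.2],
])

```text
time: 14.35
position: [0.5892, 0.1707, 0.0299]
tool_rot: [0.999, -0.036, -0.0, 0.0]
ft_force: [0.2, 0.2, 0.3]
grip_width: 0.0704
```

Call:
arm_command([
  [0,0,-3,0,7.5],
  [0,0,-7,0,7.5],
  [0,0,-12,0,7.5],
  [0,0,-12,0,7.5],
])

```text
time: 14.85
position: [0.5926, 0.1712, 0.1546]
tool_rot: [0.999, -0.036, 0.005, -0.001]
ft_force: [-0.1, -0.6, 0.0]
grip_width: 0.0751
```

```bash
python3 go.py b 140
```

```text
b t 14.85 tgt [ 0.5739 -0.2097  0.14  ] pos [0.5926 0.1712 0.1546] shift cm [ 0.87 38.12  1.4 ] spin -0.0 w 0.0751 F [-0.1 -0.6  0. ] q6 1.74
```

Call:
arm_command([
  [0.1,5,0,0,7.5],
  [0.3,10.5,0,0,7.5],
  [0.4,16,0,0,7.5],
  [0.5,21.5,0,0,7.5],
  [0.6,27,0,0,7.5],
])

```text
time: 15.48
position: [0.5748, -0.1004, 0.1489]
tool_rot: [0.999, -0.036, -0.001, -0.0]
ft_force: [0.0, -0.2, 0.3]
grip_width: 0.0746
```

Call:
arm_command([
  [0.2,5.5,0,0,7.5],
  [0.2,10,1,0,7.5],
  [0.2,11.1,1.3,0,7.5],
  [0.2,11.1,1.3,0,7.5],
  [0.2,11.1,1.3,0,7.5],
])

```text
time: 16.1
position: [0.5696, -0.2081, 0.1368]
tool_rot: [0.999, -0.035, -0.001, -0.001]
ft_force: [-0.5, 0.9, -0.0]
grip_width: 0.075
```

```bash
python3 go.py b 36; python3 - <<'E'
from h import *
p,d=robot.camera("wrist");cv2.imwrite("pics/w6.png",p[:,:,::-1])
p,d=robot.camera("top");cv2.imwrite("pics/t6.png",cv2.resize(p[110:260,120:400,::-1],None,fx=2.8,fy=2.8))
E
```

```text
b t 16.1 tgt [ 0.5739 -0.2097  0.036 ] pos [ 0.5696 -0.2081  0.1368] shift cm [ 0.46  0.14 10.08] spin 0.001 w 0.075 F [-0.5  0.9 -0. ] q6 1.11
```

View pics/w6.png

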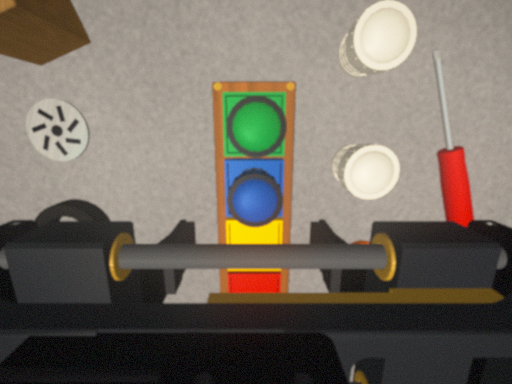

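View pics/t6.png

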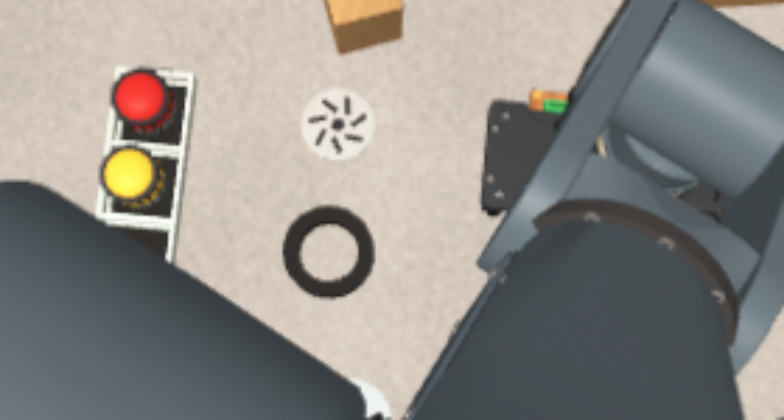

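Red and yellow stand in the two far pockets, at crop (142,97) and (130,173). Blue is centred at wrist (255,196), and the white look-alike at (370,170) clears the finger. Descending.

Call:
arm_command([
  [0.35,0.1,3,0,7.5],
  [0.35,0.1,7,0,7.5],
  [0.35,0.1,9.9,0,7.5],
  [0.35,0.1,9.9,0,7.5],
  [0.35,0.1,9.9,0,7.5],
])

```text
time: 16.82
position: [0.5742, -0.2108, 0.0393]
tool_rot: [0.999, -0.036, 0.001, 0.0]
ft_force: [0.7, -0.4, 0.9]
grip_width: 0.0749
```

```bash
python3 go.py b 36
```

```text
b t 16.825 tgt [ 0.5739 -0.2097  0.036 ] pos [ 0.5742 -0.2108  0.0393] shift cm [-0.04 -0.11  0.33] spin 0.001 w 0.0749 F [ 0.7 -0.4  0.9] q6 1.11
```

Call:
arm_command([
  [0,0,0,0,4.5],
  [0,0,0,0,4.5],
  [0,0,0,0,4.5],
  [0,0,0,0,4.5],
  [0,0,0,0,4.5],
], newtons=20)

```text
time: 17.45
position: [0.5734, -0.2111, 0.0387]
tool_rot: [0.999, -0.036, 0.0, 0.0]
ft_force: [0.6, 0.5, 3.4]
grip_width: 0.0494
```

Call:
arm_command([
  [0,0,-2,0,4.5],
  [0,0,-5,0,4.5],
  [0,0,-9,0,4.5],
  [0,0,-12,0,4.5],
  [0,0,-12,0,4.5],
])

```text
time: 18.08
position: [0.5746, -0.212, 0.1602]
tool_rot: [0.999, -0.036, 0.002, 0.001]
ft_force: [0.5, -0.3, -1.9]
grip_width: 0.0496
```

```bash
python3 go.py mb 150
```

```text
mb t 18.075 tgt [0.52377853 0.17427519 0.15      ] pos [ 0.5746 -0.212   0.1602] shift cm [ -7.86 -38.17   0.89] spin -0.0 w 0.0496 F [ 0.5 -0.3 -1.9] q6 1.11
```

Call:
arm_command([
  [-0.5,-2.5,0,0,4.5],
  [-1.3,-6.5,0,0,4.5],
  [-2.2,-10.7,0,0,4.5],
  [-3.1,-15,0,0,4.5],
  [-3.9,-19,0,0,4.5],
])

```text
time: 18.7
position: [0.5452, -0.0156, 0.156]
tool_rot: [0.999, -0.036, -0.003, -0.001]
ft_force: [0.3, 0.5, -0.5]
grip_width: 0.0497
```

Call:
arm_command([
  [-0.8,-4,0,0,4.5],
  [-1.7,-8.5,0,0,4.5],
  [-2.6,-13,0,0,4.5],
  [-3.5,-17,0,0,4.5],
  [-3.9,-19.1,0.4,0,4.5],
])

```text
time: 19.32
position: [0.5195, 0.1775, 0.1522]
tool_rot: [0.999, -0.035, -0.002, 0.0]
ft_force: [0.0, -0.5, -1.9]
grip_width: 0.0496
```

Call:
arm_command([
  [0,0,0,0,4.5],
  [0,0,0,0,4.5],
])

```text
time: 19.58
position: [0.5217, 0.1744, 0.1531]
tool_rot: [0.999, -0.036, -0.001, 0.0]
ft_force: [0.6, -0.4, -0.3]
grip_width: 0.0495
```

```bash
python3 go.py mb 40; python3 - <<'E'
from h import *
p,d=robot.camera("wrist");cv2.imwrite("pics/w7.png",p[:,:,::-1])
E
```

```text
mb t 19.575 tgt [0.52377853 0.17427519 0.04      ] pos [0.5217 0.1744 0.1531] shift cm [ 2.40e-01 -1.00e-02  1.13e+01] spin 0.0 w 0.0495 F [ 0.6 -0.4 -0.3] q6 1.76
```

View pics/w7.png

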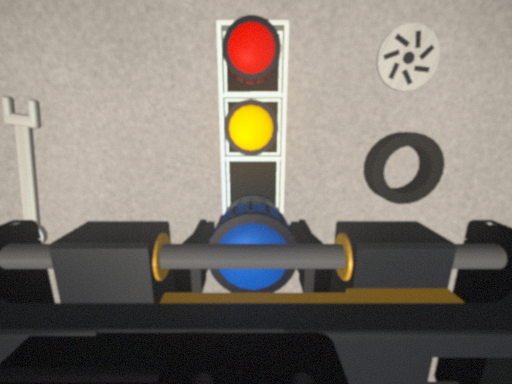

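Red (251,48) and yellow (251,127) stand upright in their pockets. Blue is held at (252,250).

Call:
arm_command([
  [0.1,0,3.5,0,4.5],
  [0.1,0,7.5,0,4.5],
  [0.1,0,10,0,4.5],
  [0.1,0,11.2,0,4.5],
  [0.1,0,11.5,0,4.5],
])

```text
time: 20.25
position: [0.524, 0.1738, 0.0387]
tool_rot: [0.999, -0.037, -0.0, 0.0]
ft_force: [-0.5, 0.5, -1.2]
grip_width: 0.0494
```

```bash
python3 go.py mb 31.7
```

```text
mb t 20.25 tgt [0.52377853 0.17427519 0.0317    ] pos [0.524  0.1738 0.0387] shift cm [-0.02 -0.05  0.7 ] spin -0.001 w 0.0494 F [-0.5  0.5 -1.2] q6 1.76
```

Call:
arm_command([
  [0,0,0.35,0,4.5],
  [0,0,0.6,0,4.5],
  [0,0,0.7,0,4.5],
  [0,0,0.7,0,4.5],
])

```text
time: 20.75
position: [0.524, 0.1746, 0.0324]
tool_rot: [0.999, -0.036, 0.0, -0.0]
ft_force: [0.6, -0.4, -0.8]
grip_width: 0.0493
```

Call:
arm_command([
  [0,0,0.07,0,4.5],
  [0,0,0.1,0,4.5],
  [0,0,0.1,0,4.5],
])

```text
time: 21.12
position: [0.524, 0.1746, 0.0316]
tool_rot: [0.999, -0.036, 0.0, -0.0]
ft_force: [-0.1, 0.3, 6.1]
grip_width: 0.0495
```

Call:
arm_command([
  [0,0,0,0,5.5],
  [0,0,0,0,6.5],
  [0,0,0,0,7.2],
  [0,0,0,0,7.2],
])

```text
time: 21.62
position: [0.5238, 0.1744, 0.031]
tool_rot: [0.999, -0.036, -0.0, 0.0]
ft_force: [-0.7, 0.5, 0.1]
grip_width: 0.0704
```

Call:
arm_command([
  [0,0,-3,0,7.5],
  [0,0,-7,0,7.5],
  [0,0,-12,0,7.5],
  [0,0,-12,0,7.5],
])

```text
time: 22.12
position: [0.5269, 0.1749, 0.155]
tool_rot: [0.999, -0.036, 0.005, -0.001]
ft_force: [0.3, 0.1, 0.7]
grip_width: 0.0751
```

```bash
python3 go.py g 140
```

```text
g t 22.125 tgt [ 0.6389 -0.2153  0.14  ] pos [0.5269 0.1749 0.155 ] shift cm [13.97 38.12  1.56] spin -0.0 w 0.0751 F [0.3 0.1 0.7] q6 1.76
```

Call:
arm_command([
  [2,5,0,0,7.5],
  [3.9,10.5,0,0,7.5],
  [5.9,16,0,0,7.5],
  [7.9,21.5,0,0,7.5],
  [9.9,27,0,0,7.5],
])

```text
time: 22.75
position: [0.6026, -0.1036, 0.1497]
tool_rot: [0.999, -0.036, -0.001, -0.0]
ft_force: [0.7, 0.4, -0.1]
grip_width: 0.075
```

Call:
arm_command([
  [2,5.5,0,0,7.5],
  [3.8,10,1,0,7.5],
  [4.0,11.1,1.3,0,7.5],
  [4.0,11.1,1.3,0,7.5],
  [4.0,11.1,1.3,0,7.5],
])

```text
time: 23.38
position: [0.6343, -0.2136, 0.1377]
tool_rot: [0.999, -0.035, -0.001, -0.001]
ft_force: [-0.3, 0.8, -0.3]
grip_width: 0.0749
```

```bash
python3 go.py g 36; python3 - <<'E'
from h import *
p,d=robot.camera("wrist");cv2.imwrite("pics/w8.png",p[:,:,::-1])
E
```

```text
g t 23.375 tgt [ 0.6389 -0.2153  0.036 ] pos [ 0.6343 -0.2136  0.1377] shift cm [ 0.49  0.15 10.17] spin 0.001 w 0.0749 F [-0.3  0.8 -0.3] q6 1.15
```

View pics/w8.png

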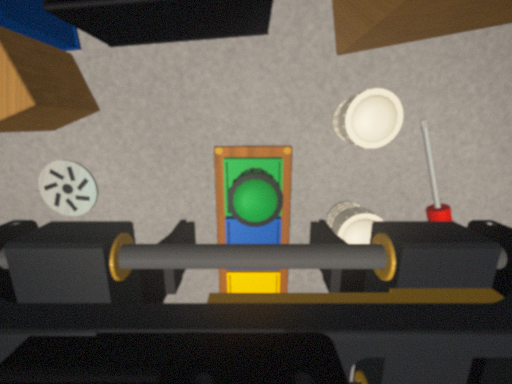

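```bash
python3 - <<'E'
from h import *
for n in("top","scene"):
    X=cloud(np.load(f"pics/{n}0.npy"),robot.camera_model(n))
    k=(abs(X[...,1]+.215)<.15)&(X[...,2]>.085)&(X[...,0]>.4)&(X[...,0]<.95)
    print(n,k.sum(),X[k].min(0) if k.any() else "",X[k].max(0))
E
```

```text
top 2837 [ 0.76651882 -0.36495122  0.08505433] [ 0.93198491 -0.07959509  0.13680275]
scene 4617 [ 0.76637132 -0.36498863  0.08502067] [ 0.93032941 -0.07888282  0.13302113]
```

Green is centred at (256,197). The nearest tall box is 127 mm ahead, which is clear. Descending.

Call:
arm_command([
  [0.35,0.1,3,0,7.5],
  [0.35,0.1,7,0,7.5],
  [0.35,0.1,9.9,0,7.5],
  [0.35,0.1,10,0,7.5],
  [0.35,0.1,10,0,7.5],
])

```text
time: 24.05
position: [0.6393, -0.2163, 0.0394]
tool_rot: [0.999, -0.036, 0.001, 0.0]
ft_force: [0.5, -0.1, -0.3]
grip_width: 0.0748
```

```bash
python3 go.py g 36
```

```text
g t 24.05 tgt [ 0.6389 -0.2153  0.036 ] pos [ 0.6393 -0.2163  0.0394] shift cm [-0.05 -0.1   0.34] spin 0.001 w 0.0748 F [ 0.5 -0.1 -0.3] q6 1.15
```

Call:
arm_command([
  [0,0,0,0,4.5],
  [0,0,0,0,4.5],
  [0,0,0,0,4.5],
  [0,0,0,0,4.5],
  [0,0,0,0,4.5],
], newtons=20)

```text
time: 24.68
position: [0.6387, -0.2167, 0.0387]
tool_rot: [0.999, -0.036, 0.0, -0.0]
ft_force: [-0.1, 1.6, 3.8]
grip_width: 0.0494
```

Call:
arm_command([
  [0,0,-2,0,4.5],
  [0,0,-5,0,4.5],
  [0,0,-9,0,4.5],
  [0,0,-12,0,4.5],
  [0,0,-12,0,4.5],
])

```text
time: 25.3
position: [0.6404, -0.218, 0.1617]
tool_rot: [0.999, -0.036, 0.003, 0.002]
ft_force: [0.5, 0.3, -1.1]
grip_width: 0.0496
```

```bash
python3 go.py mg 150
```

```text
mg t 25.3 tgt [0.45793558 0.17882558 0.15      ] pos [ 0.6404 -0.218   0.1617] shift cm [-21.06 -38.26   0.91] spin -0.0 w 0.0496 F [ 0.5  0.3 -1.1] q6 1.15
```

Call:
arm_command([
  [-1.4,-2.5,0,0,4.5],
  [-3.6,-6.5,0,0,4.5],
  [-5.9,-10.7,0,0,4.5],
  [-8.2,-15,0,0,4.5],
  [-10.5,-19,0,0,4.5],
])

```text
time: 25.92
position: [0.5454, -0.0182, 0.1567]
tool_rot: [0.999, -0.036, -0.001, -0.0]
ft_force: [1.2, 0.1, -1.3]
grip_width: 0.0494
```

Call:
arm_command([
  [-2.2,-4,0,0,4.5],
  [-4.7,-8.5,0,0,4.5],
  [-7.2,-13,0,0,4.5],
  [-9.4,-17,0,0,4.5],
  [-10.5,-19.2,0.4,0,4.5],
])

```text
time: 26.55
position: [0.454, 0.1809, 0.1531]
tool_rot: [0.999, -0.035, -0.002, 0.0]
ft_force: [-0.3, 0.4, -1.7]
grip_width: 0.0498
```

Call:
arm_command([
  [0,0,0,0,4.5],
  [0,0,0,0,4.5],
])

```text
time: 26.8
position: [0.4565, 0.1789, 0.1535]
tool_rot: [0.999, -0.036, -0.0, 0.0]
ft_force: [-1.2, 0.3, -1.5]
grip_width: 0.0494
```

```bash
python3 go.py mg 40; python3 - <<'E'
from h import *
p,d=robot.camera("wrist");cv2.imwrite("pics/w9.png",p[:,:,::-1])
E
```

```text
mg t 26.8 tgt [0.45793558 0.17882558 0.04      ] pos [0.4565 0.1789 0.1535] shift cm [ 1.500e-01 -1.000e-02  1.135e+01] spin -0.0 w 0.0494 F [-1.2  0.3 -1.5] q6 1.79
```

View pics/w9.png

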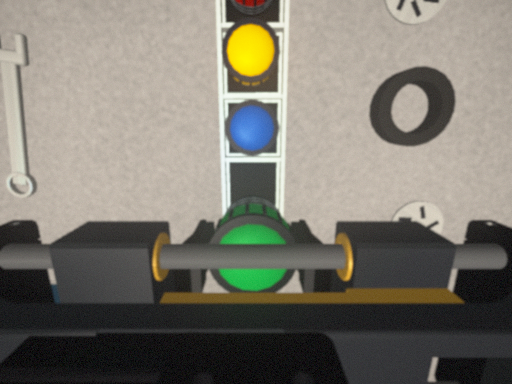

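Blue (251,127) and yellow (250,50) stand in their pockets. Green is held at (252,250) above the last one.

Call:
arm_command([
  [0.1,0,3.5,0,4.5],
  [0.1,0,7.5,0,4.5],
  [0.1,0,10,0,4.5],
  [0.1,0,11.2,0,4.5],
  [0.1,0,11.5,0,4.5],
])

```text
time: 27.48
position: [0.4579, 0.1787, 0.0387]
tool_rot: [0.999, -0.037, -0.0, 0.0]
ft_force: [0.3, 0.5, -1.2]
grip_width: 0.0494
```

```bash
python3 go.py mg 31.7
```

```text
mg t 27.475 tgt [0.45793558 0.17882558 0.0317    ] pos [0.4579 0.1787 0.0387] shift cm [-0.   -0.02  0.7 ] spin -0.001 w 0.0494 F [ 0.3  0.5 -1.2] q6 1.79
```

Call:
arm_command([
  [0,0,0.35,0,4.5],
  [0,0,0.6,0,4.5],
  [0,0,0.7,0,4.5],
  [0,0,0.7,0,4.5],
])

```text
time: 27.98
position: [0.4577, 0.1794, 0.0324]
tool_rot: [0.999, -0.036, 0.0, -0.0]
ft_force: [0.6, 0.6, -2.1]
grip_width: 0.0489
```

Call:
arm_command([
  [0,0,0.07,0,4.5],
  [0,0,0.1,0,4.5],
  [0,0,0.1,0,4.5],
])

```text
time: 28.35
position: [0.4577, 0.1793, 0.0317]
tool_rot: [0.999, -0.036, 0.0, -0.0]
ft_force: [-0.7, -0.4, 5.7]
grip_width: 0.0496
```

Call:
arm_command([
  [0,0,0,0,5.5],
  [0,0,0,0,6.5],
  [0,0,0,0,7.2],
  [0,0,0,0,7.2],
])

```text
time: 28.85
position: [0.4575, 0.1793, 0.031]
tool_rot: [0.999, -0.036, -0.0, 0.0]
ft_force: [0.3, -0.1, 0.5]
grip_width: 0.0707
```

Call:
arm_command([
  [0,0,-3,0,7.5],
  [0,0,-7,0,7.5],
  [0,0,-12,0,7.5],
  [0,0,-16,0,7.5],
])

```text
time: 29.35
position: [0.4577, 0.1793, 0.1929]
tool_rot: [0.999, -0.036, 0.001, -0.0]
ft_force: [0.7, 0.4, -0.1]
grip_width: 0.0752
```

Call:
arm_command([
  [-1,5,0,0,7.5],
  [-2,10,0,0,7.5],
  [-3,15,0,0,7.5],
  [-4,20,0,0,7.5],
  [-4,22,0,0,7.5],
])

```text
time: 29.98
position: [0.4007, -0.0392, 0.1911]
tool_rot: [0.999, -0.038, -0.0, 0.0]
ft_force: [0.0, -0.1, -0.2]
grip_width: 0.0751
```

Call:
arm_command([
  [0,5,0,0,7.5],
  [0,10,0,0,7.5],
  [0,15,0,0,7.5],
  [0,15,0,0,7.5],
  [0,15,0,0,7.5],
])

```text
time: 30.6
position: [0.3903, -0.1862, 0.1908]
tool_rot: [0.999, -0.037, -0.001, -0.001]
ft_force: [-0.1, 0.4, -0.7]
grip_width: 0.0749
```

```bash
python3 - <<'E'
from h import *
print(robot.get_obs()["position"])
for n in("top","scene"):
    p,d=robot.camera(n);m=robot.camera_model(n);X=cloud(d,m);z=X[...,2]
    c=p[110:260,120:400] if n=="top" else p[60:280,130:400]
    cv2.imwrite(f"pics/{n}9.png",cv2.resize(c[:,:,::-1],None,fx=2.7,fy=2.7))
    k=((d>0)&(z>.045)&(z<.085)&(X[...,0]>.4)&(X[...,0]<.71)&(X[...,1]>.08)&(X[...,1]<.25)).astype(np.uint8)
    if n=="scene": k&=(z>.055)
    _,l,st,ce=cv2.connectedComponentsWithStats(k)
    for i in range(1,len(st)):
        if st[i,4]<60: continue
        q=X[l==i]*1000;(a,b),r=cv2.minEnclosingCircle(q[:,:2].astype(np.float32));print(n,round(a,1),round(b,1),round(r,1),"top",np.percentile(q[:,2],[80,98]).round(1),p[l==i].mean(0).round())
E
```

```text
[ 0.39028247 -0.18623266  0.19082646]
top 655.9 166.4 25.7 top [66.2 68.5] [148.  44.  41.]
top 590.4 171.9 26.1 top [66.1 68.8] [167. 140.  59.]
top 524.8 175.8 26.2 top [65.8 68.6] [ 53.  78. 119.]
top 457.6 180.4 25.9 top [66.2 68.7] [ 63. 120.  73.]
scene 459.4 179.3 26.8 top [63.5 65.7] [ 50. 101.  59.]
scene 523.9 174.7 27.9 top [63.2 65. ] [ 37.  64. 104.]
scene 587.7 167.7 27.8 top [63.4 65.8] [147. 122.  55.]
scene 656.2 164.5 27.1 top [63.4 65.4] [126.  39.  36.]
```

View pics/top9.png

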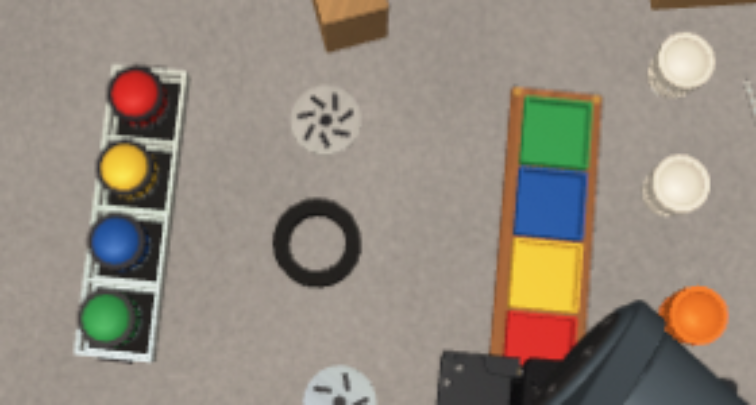

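View pics/scene9.png

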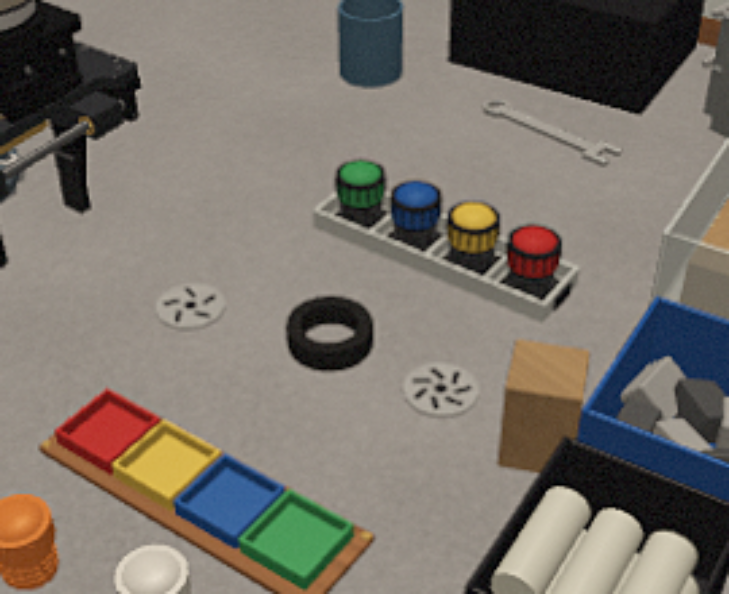

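The scene crop shows all four tubes upright in the magazine, from nearest to farthest: green (360,185), blue (415,208), yellow (472,228), red (533,252). All four tops are at 66 ± 2 mm, as they should be. The cups are empty and the gripper is clear.

```bash
python3 -c "
from rig import robot
print(robot.get_obs()['time'],robot.hand_in())"
```

```text
the job is handed in; nothing more can be done
30.7 None
```

All four lens tubes are in the magazine in reverse order. From the farthest pocket to the nearest they are red, yellow, blue, green. I handed the job in at 30.7 s.

- **Placing:** I lowered each tube until the wrist force showed it touching the pocket floor (2.5–6.1 N), then released it and lifted the gripper straight up.
- **Position:** In the last top and scene pictures every tube stands upright in its own pocket. Each is within about 3 mm of the pocket centre.
- **Height:** The tube tops measured 68.5 mm in the top view and 65.5 mm in the scene view, against an expected 66 mm. The two cameras differ by about the 2 mm calibration error.
- **Rest of the scene:** The four cups are empty. I did not touch the orange and white look-alikes, and the gripper was well clear at hand-in.

No check failed.

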